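# Latch the one case left open beside the microscope

### The arm

A 6-joint arm with a two-finger parallel gripper is mounted at the origin on the work surface. World frame = base frame: x ahead of the robot, y to its left, z up, the work surface at z = 0. Lengths are in mm, angles in rad, forces in N, time in s.
With the tool pointing down it reaches from about 275 to 725 mm from the base axis. Payload 15.9 kg.
Tool frame: the origin (TCP) lies midway between the tips of the shut fingers; the grasp point (between the pads) lies behind it (ctrl.grip_point_offset is the z of the grasp point in the tool frame, in mm); z points along the fingers, y is the line along which they close (so a half turn about z gives the same grasp; the last joint's range is limited). The gripper opens to 85 mm and grips with 20 to 120 N. Pads are 22 mm wide; open, the fingers measure 114 mm over their backs; the gripper's body (76 mm by 85 mm) begins 54 mm behind the grasp point. The pads swing forward as they close: fully open they stand 13 mm farther back than shut.
Start: joints at [1.308, 0.213, -0.034, 1.323, 0, 1.571], TCP at [129.887, 482.82, 231.306] pointing down, gripper open.
Joint ranges: [-2.98, 2.98], [-0.74, 1.72], [-1.14, 1.35], [-2.1, 2.04], [-1.57, 1.44], [-3.14, 3.14]. Speed limits (rad/s): [1.89, 1.89, 2.39, 2.57, 3.14, 3.14].

### API

Orientations are given as a unit quaternion [x, y, z, w].
In Python, from station import ctrl gives the robot as it stands.
- The arm moves only by the shell command python3 -m inch 'ROWS' [FORCE]. ROWS is JSON, a list of rows, each a list of 3 entries, a list of its own where there are three numbers: the opening in per cent of the stroke, from 0 (shut) to 100 (fully open), then the shift along the tool's x, y, z in cm, then the turn about the tool's z in degrees. A call has 1 to 10 rows; each row is the pose to reach, as a shift and turn from the pose commanded when the call began, along the tool's axes at that moment; what a row does not reach only later rows make up. A row lasts 1/12 s, in which the tool goes at most 41.7 mm and 7.16 degrees, less where a joint would pass 70% of its speed; a pose out of reach is approached as far as the arm can. A call with a gripper value outside its range is refused whole. The fingers move at their own pace and stop on an object; FORCE is the grip in N (left out, the last holds). Time passes only in rows, so rows that repeat a pose let the fingers close. It gives the time, the measured TCP pose, the force, the opening and the grip force at its end, in the units of the state.
- ctrl.get_state(): the state, without advancing time (a new reading comes with each control period).
- ctrl.capture(name): name is "scene" or "top" or "wrist"; returns the picture (420x560x3 uint8, blue, green, red); there is no depth.
- ctrl.camera_model(name): a dict with "fx", "fy", "cx", "cy" (pixels), "xyz" and "attitude" of the camera in the world. Camera axes: x right, y down, z forward; pixel columns grow to the right and rows downward; lengths in mm; the calibration is good to about 2 mm. The wrist camera is an equidistant fisheye: a pixel r from the principal point sees the ray r / f radians off the axis. A picture is of the moment at which its call begins: read the wrist's pose just before it. camera_model takes no time and is no camera call; for the wrist camera it gives the pose at the moment of the call.
- ctrl.finish_job(): hands the job in; it is judged then, once.
Trained networks look in the newest picture that a camera, given by its name, has taken for a name from the list of things; names that differ only in an ending like _2 or _b are one class to them, and where a whole thing is asked for, a point or a joint stands for the part that bears it (a point fixed in the world has none). Each returns a list of dicts, best first, with "p" (0 to 1); they miss things now and then, are a little off and sometimes report something else, mostly with a low value. They report only what shows in the picture. A call takes as long as a camera call. They do not tell look-alikes from the thing itself.
- ctrl.regions_of(thing, camera): "mask" (420x560 bool, what is visible of it) and "bbox" ([left, top, right, bottom] in pixels, round what is visible of it).
The state is a dict: "t": time; "joints": joint angles; "joint_vel": joint speeds; "joint_torque": joint torques, N m; "tool_pos": TCP position; "orientation": TCP orientation; "wrist_force": force on the tool from outside, world axes, zero at the start; "wrist_torque": the same for the moment, N m; "grip_width": opening from 0.0 (shut) to 1.0 (fully open); "gripper_force": force on a finger pad.
Only numpy, scipy, OpenCV 4.12 (cv2) and the standard library are available. Lean on these libraries where they do the work, as an engineer would, in place of code of your own. Each camera call takes 0.05 s, during which the arm holds its last target. There are 200 camera calls.

### The job

Three identical grey instrument cases stand on the bench; two are shut and latched, but the third was left unlatched, with its lid ajar and its catch thrown back. Find it, press its lid down shut, and then snap its catch over so that it lies flat on the lid. Do not press or push on the other two cases.

Things in the scene. Friction and masses are not known exactly. Their poses are not given: they have to be found in the camera images.
- case_a: The unlatched one of three identical grey hard cases; may stand left, middle or right; fixed. 120 mm deep (x), 120 wide (y), 70 high when shut (box 50, lid 20). Origin: centre of its underside; z up; -x is its front (catch side, roughly towards the robot), +x its hinged back. A catch bracket 44 mm wide juts 7 mm out of the middle of the front.
- lid_a (a joint): Lid angle (rad) of case_a: 0 shut, grows as the front edge rises; found ajar at 0.25 to 0.45. Plate 120 by 120 by 20 mm, hinged along the back at x = +60, z = 50 mm in case_a's frame. Stiff hinge, stays where it is left; about 4 N down on the middle of the lid closes it. Shut, its top is 70 mm above the bench.
- catch_a (a joint): Catch angle (rad) of case_a: 0 flat on the shut lid, pointing to the case's +x; 1.57 upright; found at 1.75 to 2.1, leaning out in front. Black plate 45 mm long, 30 wide, 4 thick, turning about the case's y at x = -64, y = 0, z = 74 mm in case_a's frame. Closed, its top is 76 mm above the bench. Stays where it is left; about 3 N at 30 mm from its hinge turns it.
- case_b: Another of the three cases, same size and frame as case_a, fixed; shut and latched, catch flat on its lid. To be left alone.
- case_c: The last of the three cases, same size and frame as case_a, fixed; shut and latched, catch flat on its lid. To be left alone.
There are look-alikes about, which are no part of the job. Leave any blue or pink look-alike of the case_a alone.

How it is judged (in metres and radians):
On the way, in this order (a step that is already met when the one before it is completed fails the run):
1. the lid of the unlatched case is pressed shut (within 0.08 rad) while its catch is still thrown back (above 1.2 rad) (value of joint lid_a below 0.08 rad and value of joint catch_a above 1.2 rad), for 0.1 s.
2. its catch is swung over and snapped down onto the shut lid (within 0.17 rad of flat) (value of joint catch_a below 0.17 rad and value of joint lid_a below 0.08 rad), for 0.2 s.
At the end, for the whole second after the job is handed in: The lid of the case that was open is shut (within 0.08 rad, about 10 mm at its front edge) and its catch lies down on the lid at rest (within 0.17 rad of flat); the other two cases were left alone (all of step 2 and velocity of joint catch_a between -0.05 and 0.05 rad/s); the robot touches nothing.
It fails at once if the robot presses or pushes one of the two latched cases with more than 4 N (contact force between any of the fingers, the arm and case_b above 4 N or contact force between any of the fingers, the arm and case_c above 4 N).
It also fails if it takes over 35 s, if anything falls off the work surface, if the arm or the gripper's body presses on something with over 40 N, if the wrist force passes 120 N, or if a joint passes its speed limit or range.

## Working session

There is one attempt and no reset: what is moved stays moved. The work goes in short steps, Python scripts to look and compute and a shell command to move; the robot and the scene stay as the last step left them, time stands still between calls to the robot, and variables do not carry over. Pictures are saved under pics/ and viewed, at most 10 in all, crops included, and the job is handed in when it is done.

```bash
mkdir -p pics; python3 - <<'E'
from station import ctrl
import cv2,numpy as np
s=ctrl.get_state();print(s['t'],s['tool_pos'],s['orientation'],s['wrist_force'])
ims=[]
for n in("scene","top"):
    im=ctrl.capture(n);ims.append(im);m=ctrl.camera_model(n);print(n,m)
    for th in("case_a","catch_a","lid_a"):
        for r in ctrl.regions_of(th,n):print(th,round(r['p'],2),r['bbox'])
    cv2.imwrite(f"pics/{n}.png",im)
E
```

```text
0.0 [129.80374597 482.49705156 230.79525365] [ 1.31030261e-01  9.91378197e-01 -5.78125793e-04 -8.18194288e-05] [1.27195681 0.48343633 0.8705027 ]
scene {'fx': 539.1236219315031, 'fy': 539.1236219315031, 'cx': 275.27668960317504, 'cy': 212.42734441800448, 'xyz': array([1201.71167419,  608.76804855,  692.44804788]), 'attitude': array([ 0.32398799,  0.81750019, -0.44004081, -0.18190468])}
case_a 0.92 [212.2, 134.5, 273.0, 185.6]
case_a 0.8 [130.7, 137.5, 187.9, 190.2]
case_a 0.76 [157.1, 159.5, 226.3, 229.1]
case_a 0.71 [355.6, 268.5, 456.6, 366.5]
case_a 0.58 [268.6, 203.1, 349.7, 277.3]
catch_a 0.7 [216.6, 160.2, 228.0, 177.8]
lid_a 0.92 [159.3, 157.7, 223.1, 209.8]
lid_a 0.83 [131.1, 139.8, 190.9, 171.4]
top {'fx': 445.7177202128165, 'fy': 445.7177202128165, 'cx': 287.7283223330474, 'cy': 210.15810029693841, 'xyz': array([ 404.71969929,  -94.01134514, 1347.59668024]), 'attitude': array([-0.70545354,  0.70715492, -0.02941078,  0.03744632])}
case_a 0.93 [335.1, 160.8, 387.9, 212.4]
case_a 0.64 [241.7, 191.0, 280.1, 233.9]
case_a 0.64 [398.1, 174.3, 453.3, 224.1]
case_a 0.62 [356.8, 227.8, 410.3, 284.0]
case_a 0.61 [146.7, 175.7, 193.8, 220.3]
catch_a 0.58 [352.4, 200.8, 361.9, 216.1]
catch_a 0.5 [416.4, 204.1, 434.9, 220.7]
catch_a 0.44 [375.5, 260.7, 390.7, 279.1]
lid_a 0.84 [335.9, 160.3, 387.8, 207.3]
lid_a 0.81 [403.9, 175.2, 455.8, 224.6]
lid_a 0.59 [357.5, 230.3, 414.0, 284.0]
```

View pics/scene.png

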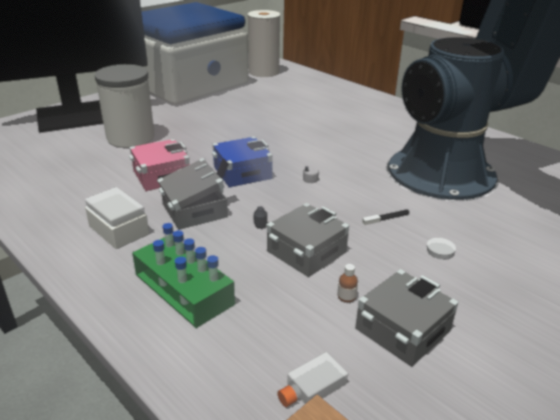

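View pics/top.png

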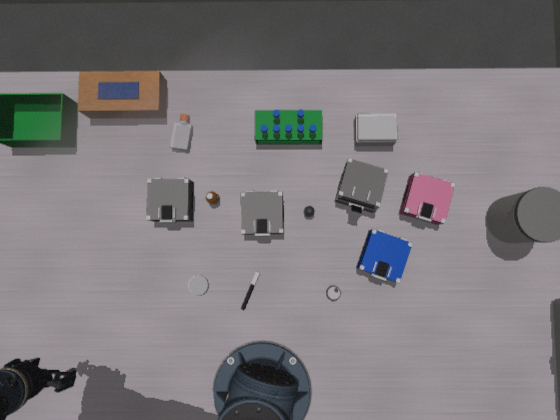

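The grey case at top pixel (361,186) (scene pixel (192,190)) is the unlatched one: its lid is raised and its catch leans out. The pink case (428,198) and blue case (385,256) are decoys close by. I'll enlarge it.

```bash
python3 - <<'E'
import cv2,numpy as np
t=cv2.imread("pics/top.png");s=cv2.imread("pics/scene.png")
a=cv2.resize(t[150:225,325:400],(600,600),interpolation=cv2.INTER_CUBIC)
cv2.imwrite("pics/tc.png",a)
E
cat > h.py <<'E'
import numpy as np
from scipy.spatial.transform import Rotation as R
def ray(m,u,v,fish=False):
    x=(u-m['cx'])/m['fx'];y=(v-m['cy'])/m['fy']
    if fish:
        r=np.hypot(x,y);k=np.sin(r)/r if r>1e-9 else 1;d=np.array([x*k,y*k,np.cos(r)])
    else:d=np.array([x,y,1.])
    return R.from_quat(m['attitude']).apply(d)
def atz(m,u,v,z,fish=False):
    d=ray(m,u,v,fish);c=np.array(m['xyz']);return c+d*(z-c[2])/d[2]
def proj(m,P,fish=False):
    q=R.from_quat(m['attitude']).inv().apply(np.atleast_2d(P)-m['xyz'])
    if fish:
        rho=np.hypot(q[:,0],q[:,1]);th=np.arctan2(rho,q[:,2]);k=th/np.maximum(rho,1e-9)
        return np.c_[m['cx']+m['fx']*q[:,0]*k,m['cy']+m['fy']*q[:,1]*k]
    return np.c_[m['cx']+m['fx']*q[:,0]/q[:,2],m['cy']+m['fy']*q[:,1]/q[:,2]]
def model(x,y,yaw,lid=.35,catch=1.9):
    """hinge-back top corners, front lid top corners, base front top corners, front bottom corners, catch tip"""
    c,s=np.cos(lid),np.sin(lid)
    L=lambda a,b:[60-a*c-b*s*1.0,50+a*s-0] # unused
    def lidp(a,b): # a forward from hinge, b up
        return (60-a*c+b*s, 50+a*s+b*c)
    pts=[]
    for a,b in((0,20),(120,20)):
        X,Z=lidp(a,b);pts+=[(X,60,Z),(X,-60,Z)]
    pts+=[(-60,60,50),(-60,-60,50),(-60,60,0),(-60,-60,0)]
    pts+=[(-64+45*np.cos(catch),0,74+45*np.sin(catch)),(-64,15,74),(-64,-15,74)]
    return R.from_euler('z',yaw).apply(pts)+[x,y,0]
E
```

```text
(no output)
```

View pics/tc.png

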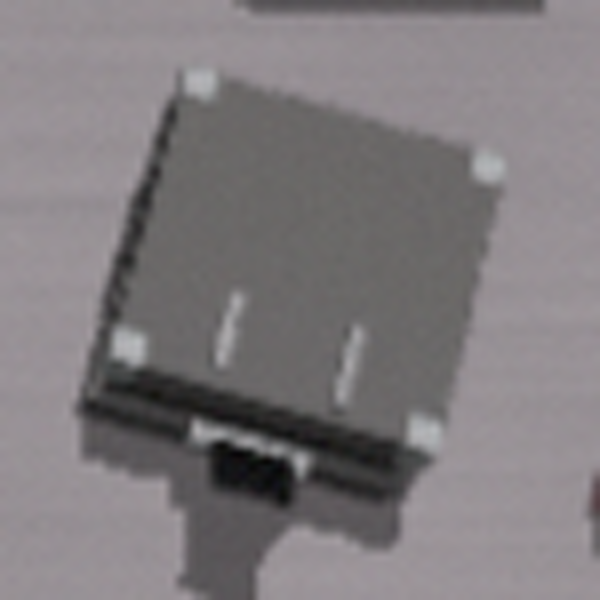

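The crop shows the lid's top corners at about (183,70), (505,160), (112,358) and (440,448). The black catch leans out at the front, at (255,475). I'll fit the pose to these.

```bash
python3 - <<'E'
from station import ctrl
from h import *
from scipy.optimize import least_squares
m=ctrl.camera_model("top")
o=np.array([(183,70),(505,160),(112,358),(440,448)])/8+[325,150]-.5+1/16
b=np.array([(80,408),(400,498)])/8+[325,150]-.5+1/16
for base in(4,6):
    f=lambda p:(np.r_[proj(m,model(p[0],p[1],p[2],p[3]))[[0,1,2,3,base,base+1]]-np.r_[o,b]]).ravel()
    r=least_squares(f,[480,-270,-.25,.35]);print(base,r.x,np.abs(r.fun).max(),r.cost)
for uv in [(255,500),(255,440)]:
    print(atz(m,*(np.array(uv)/8+[325,150]),100))
for uv in [(428,198),(385,256),(376,128)]: print(uv,atz(m,*uv,70))
s=ctrl.get_state();print(ctrl.grip_point_offset,R.from_quat(s['orientation']).as_matrix().round(3))
E
```

```text
4 [ 5.96452028e+02 -2.92445943e+02 -2.84796273e-01  3.21067619e-01] 0.5125170498124021 0.3746654191943095
6 [ 6.00446653e+02 -2.95464517e+02 -2.71702712e-01  2.38464650e-01] 1.5515245192111706 2.9396678810319923
[ 515.92768529 -273.91251659  100.        ]
[ 537.08496935 -274.2614446   100.        ]
(428, 198) [ 559.88405366 -483.16483512   70.        ]
(385, 256) [ 394.14537981 -356.054636     70.        ]
(376, 128) [ 766.48384022 -338.15245826   70.        ]
-18.700000000000003 [[-0.966  0.26  -0.   ]
 [ 0.26   0.966 -0.   ]
 [ 0.    -0.    -1.   ]]
```

```bash
R='[0,[-65,-62.5,0],0]'; python3 -m inch '[[0,[-65,-62.5,0],0],[0,[-65,-62.5,0],0],[0,[-65,-62.5,0],0],[0,[-65,-62.5,0],0],[0,[-65,-62.5,0],0],[0,[-65,-62.5,0],0],[0,[-65,-62.5,0],0],[0,[-65,-62.5,0],0],[0,[-65,-62.5,0],0],[0,[-65,-62.5,0],0]]'
```

```text
t: 1.23
tool_pos: [343.1, 128.2, 231.6]
orientation: [0.131, 0.991, 0.0, 0.0]
wrist_force: [1.3, 2.1, 0.3]
grip_width: -0.002
gripper_force: 0.0
```

```bash
python3 -m inch '[[0,[-33.5,-34,0],0],[0,[-33.5,-34,0],0],[0,[-33.5,-34,0],0],[0,[-33.5,-34,0],0],[0,[-33.5,-34,0],0],[0,[-33.5,-34,0],0],[0,[-33.5,-34,0],0],[0,[-33.5,-34,0],0],[0,[-33.5,-34,0],0],[0,[-33.5,-34,0],0]]'
```

```text
t: 2.07
tool_pos: [548.5, -234.6, 231.2]
orientation: [0.131, 0.991, -0.0, 0.0]
wrist_force: [1.3, 2.0, 0.2]
grip_width: 0.002
gripper_force: 0.0
```

```bash
python3 -m inch '[[0,[0,0,0],0]]'; python3 - <<'E'
from station import ctrl
from h import *
import cv2
m=ctrl.camera_model("wrist");im=ctrl.capture("wrist");print(m)
s=ctrl.get_state();print(s['tool_pos'])
for th in("case_a","catch_a","lid_a"):
    for r in ctrl.regions_of(th,"wrist"):print(th,round(r['p'],2),r['bbox'])
P=proj(m,model(596.5,-292.4,-.285,.32),True).round(0);print(P.tolist())
for u,v in P: cv2.circle(im,(int(u),int(v)),2,(0,0,255),-1)
cv2.imwrite("pics/w1.png",im)
E
```

```text
t: 2.15
tool_pos: [549.8, -237.9, 229.0]
orientation: [0.133, 0.991, -0.0, -0.001]
wrist_force: [1.4, -1.5, -0.6]
grip_width: 0.001
gripper_force: 0.0
{'fx': 325.19226210127806, 'fy': 325.19226210127806, 'cx': 281.15186072247724, 'cy': 210.45931304211697, 'xyz': array([ 485.35901259, -220.13860145,  372.23766438]), 'attitude': array([0.78736855, 0.60183312, 0.08116126, 0.10611555])}
[ 548.67865484 -235.32853219  229.42735976]
case_a 0.85 [35.4, 194.1, 150.6, 310.0]
case_a 0.83 [172.3, 177.3, 306.7, 299.5]
case_a 0.65 [75.3, 11.6, 202.6, 142.8]
catch_a 0.89 [111.2, 10.8, 148.6, 63.8]
catch_a 0.75 [171.9, 201.4, 305.9, 300.2]
catch_a 0.65 [218.7, 173.2, 258.0, 195.1]
lid_a 0.86 [76.8, 19.8, 193.3, 140.8]
lid_a 0.78 [171.1, 200.6, 308.1, 300.8]
lid_a 0.77 [34.7, 204.7, 136.9, 308.8]
[[298.0, 308.0], [190.0, 304.0], [305.0, 218.0], [169.0, 215.0], [301.0, 190.0], [186.0, 189.0], [299.0, 182.0], [197.0, 180.0], [233.0, 183.0], [255.0, 191.0], [224.0, 190.0]]
```

View pics/w1.png

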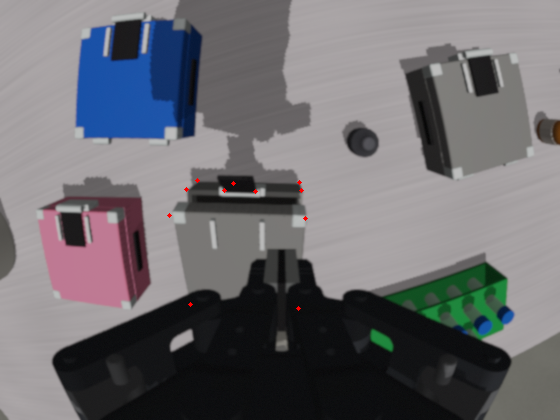

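The wrist view shows the case under the fingers, with the catch at (237,184), the bracket at (242,191) and the front lid corners at (175,206) and (306,206). The projected hinge is within about 2 px of what I see, which is good enough to press the lid.

```bash
python3 -m inch '[[0,[-2.5,-2.2,2],0],[0,[-5.1,-4.3,4],0],[0,[-5.1,-4.3,8],0],[0,[-5.1,-4.3,11],0],[0,[-5.1,-4.3,12.5],0],[0,[-5.1,-4.3,13.5],0],[0,[-5.1,-4.3,14.2],0],[0,[-5.1,-4.3,14.8],0],[0,[-5.1,-4.3,14.8],0]]'
```

```text
t: 3.1
tool_pos: [586.2, -286.8, 83.7]
orientation: [0.131, 0.991, -0.0, 0.0]
wrist_force: [-0.6, -0.3, 0.5]
grip_width: -0.001
gripper_force: 0.0
```

```bash
python3 -m inch '[[0,[0,0,0.4],0],[0,[0,0,0.8],0],[0,[0,0,1.2],0],[0,[0,0,1.2],0]]'
```

```text
t: 3.43
tool_pos: [585.9, -287.2, 70.7]
orientation: [0.131, 0.991, 0.0, -0.0]
wrist_force: [-0.1, -0.4, 0.8]
grip_width: -0.003
gripper_force: 0.0
```

```bash
python3 - <<'E'
from station import ctrl
import cv2,numpy as np
a=ctrl.capture("scene")[120:250,120:280];w=ctrl.capture("wrist")[120:320,150:350]
s=ctrl.get_state();print(s['tool_pos'],s['wrist_force'])
cv2.imwrite("pics/c2.png",np.hstack([cv2.resize(a,(480,400),interpolation=cv2.INTER_CUBIC),cv2.resize(w,(320,400))]))
E
```

```text
[ 586.03479942 -287.26598877   71.20294442] [-0.73497406 -0.69360826  0.39221046]
```

View pics/c2.png

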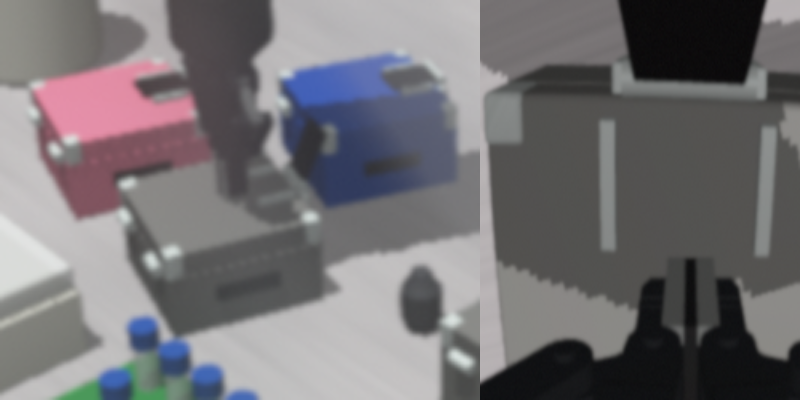

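The lid now looks shut under the fingers, and the catch is still thrown back (black plate at (308,150)). It sits in line with the fingers in the wrist view. I'll press about 3 mm further to be sure.

```bash
python3 -m inch '[[0,[0,0,0.15],0],[0,[0,0,0.3],0],[0,[0,0,0.3],0],[0,[0,0,0.3],0]]'
```

```text
t: 3.87
tool_pos: [586.2, -287.4, 69.9]
orientation: [0.131, 0.991, -0.0, 0.001]
wrist_force: [-7.5, 3.2, 20.6]
grip_width: 0.001
gripper_force: 10.0
```

```bash
python3 -m inch '[[0,[0,0,-4],0],[0,[0,0,-8],0],[0,[1,0,-10],0],[0,[5,0,-10],0],[0,[9,0,-10],0],[0,[10.5,0,-8],0],[0,[10.5,0,-5],0],[0,[10.5,0,-3.2],0],[0,[10.5,0,-3.2],0],[0,[10.5,0,-3.2],0]]'; python3 - <<'E'
from station import ctrl
import cv2,numpy as np
a=ctrl.capture("scene")[120:250,120:280];w=ctrl.capture("wrist")[120:320,150:350]
s=ctrl.get_state();print(s['tool_pos'],s['wrist_force'])
cv2.imwrite("pics/c3.png",np.hstack([cv2.resize(a,(480,400),interpolation=cv2.INTER_CUBIC),cv2.resize(w,(320,400))]))
E
```

```text
t: 4.7
tool_pos: [484.3, -259.8, 100.3]
orientation: [0.131, 0.991, 0.0, -0.001]
wrist_force: [-0.4, 0.6, 0.7]
grip_width: -0.002
gripper_force: 0.0
[ 485.46524922 -260.35607991  101.62723434] [0.12136023 0.29878765 0.08894298]
```

View pics/c3.png

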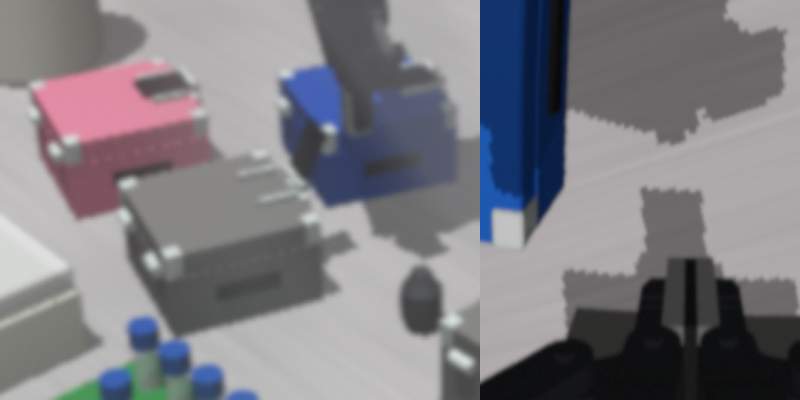

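The lid is fully shut, and the catch leans out at (305,150) with the fingers in front of it at (355,115). Next I sweep it over and press it down.

```bash
python3 -m inch '[[0,[-1.5,0,0],0],[0,[-2.7,0,0],0],[0,[-3.9,0,0],0],[0,[-5,0,0],0],[0,[-6,0,0],0],[0,[-7,0,0.2],0],[0,[-7.6,0,0.8],0],[0,[-8,0,1.4],0],[0,[-8,0,1.9],0],[0,[-8,0,2.2],0]]'
```

```text
t: 5.63
tool_pos: [562.0, -280.8, 77.8]
orientation: [0.131, 0.991, -0.0, 0.0]
wrist_force: [1.2, -0.1, 2.0]
grip_width: 0.004
gripper_force: 1.2
```

```bash
python3 -m inch '[[0,[0,0,0.2],0],[0,[0,0,0.4],0],[0,[0,0,0.4],0],[0,[0,0,0.4],0]]'
```

```text
t: 5.97
tool_pos: [561.8, -280.8, 75.7]
orientation: [0.131, 0.991, -0.0, 0.001]
wrist_force: [-4.0, 2.7, 17.3]
grip_width: -0.002
gripper_force: 8.3
```

Contact came at 75.7 mm against an expected 76 mm, with 17 N. I'll lift off and check.

```bash
python3 -m inch '[[0,[0,0,-3],0],[0,[0,0,-7],0],[0,[0,0,-11],0],[0,[0,0,-14],0],[0,[0,0,-14],0],[0,[0,0,-14],0]]'; python3 - <<'E'
from station import ctrl
import cv2,numpy as np
a=ctrl.capture("scene")[120:250,120:280];w=ctrl.capture("wrist")[120:320,150:350]
cv2.imwrite("pics/c4.png",np.hstack([cv2.resize(a,(480,400),interpolation=cv2.INTER_CUBIC),cv2.resize(w,(320,400))]))
E
```

```text
t: 6.47
tool_pos: [562.4, -281.1, 216.1]
orientation: [0.131, 0.991, -0.001, 0.002]
wrist_force: [0.2, 0.3, -1.4]
grip_width: 0.002
gripper_force: 0.0
```

View pics/c4.png

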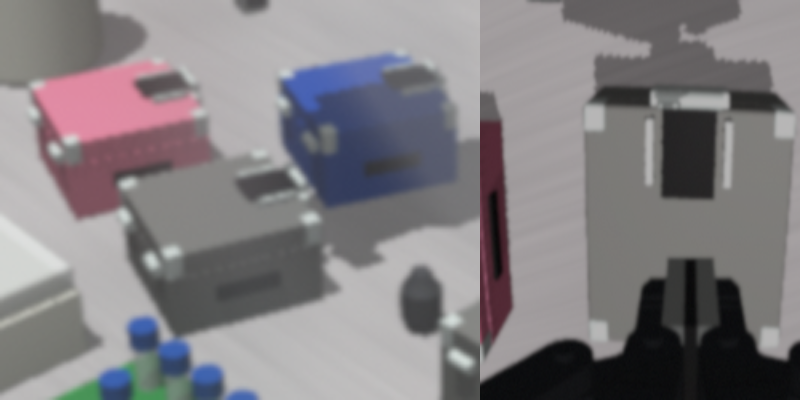

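The lid is shut and the catch lies flat on it (scene crop (270,185), wrist crop (690,150)), with the fingers well clear above.

```bash
python3 -c "
from station import ctrl
print(ctrl.finish_job())"
```

```text
the job is handed in; nothing more can be done
None
```

I pressed the unlatched case's lid shut, snapped its catch down flat, left the other two cases untouched, and handed the job in at about 6.5 s; no verdict came back, but the last pictures show lid and catch closed with the robot clear.

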